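Put the whole sweet potato on the sample carousel and turn it to the customers

TASK

Pick the one whole sweet potato out of the small steel tray and lay it, without dropping it from a height, in the square dish of the sample carousel, leaving the cut pieces in the tray and the rest of the table undisturbed. Then take the carousel by its upright handle and turn it, either way round, until the square dish faces the blank card stand squarely. Finish while still gripping the handle, holding the carousel still: do not let go at the end.

Things in the scene. Friction and masses are not known exactly. Their poses are not given: they have to be found in the camera images.
- whole: the only whole sweet potato: a dark red-brown spindle with two tapering ends, 80 mm long, 46 mm wide, 40 mm high, 75 to 150 g. It lies level on the small tray's floor, in any of four places in a row along the tray. Origin on its underside below its middle; x along its length, z up. Cut pieces lie beyond its ends, as close as 8 mm; beside its width 45 mm are free.
- tray: small open steel tray, fixed, 360 mm along its x, 200 mm along its y, 40 mm high, walls and floor 4 mm thick. Origin at the centre of its underside, z up. It holds the whole sweet potato and three cut pieces (the larger tray at the left edge of the table, full of cut pieces, has no part in the job).
- foot: fixed round foot of the carousel, 200 mm across. Origin at the centre of its underside on the table, on the upright turning axis. Its x axis points to the customers' side, where a flat arm ends in an upright blank white card stand (60 mm wide, top 62 mm above the table) at x = 195 mm; z up.
- disc_top (a point): centre of the top of the carousel's turning disc (310 mm across, wooden, top 38 mm above the table), on the turning axis. The disc carries the square dish, three round steel dishes with cut pieces fixed in them (centres 90 mm out, a quarter turn apart, rims 68 mm above the table) and the upright handle.
- square_dish (a point): the only square dish on the carousel, empty at the start: open, steel, 104 by 104 mm outside, 98 by 98 mm inside, 32 mm high, floor 3 mm thick, fixed to the disc. Point at the centre of its underside, 38 mm above the table, 90 mm from the turning axis; its x axis points straight out from that axis (it faces the card stand when in line with the foot's x axis), z up.
- handle: the carousel's handle: upright round steel rod, 14 mm in diameter, on the disc 120 mm from the turning axis, 135 degrees counterclockwise (from above) from the square dish. It spins freely on its own pin, so its yaw means nothing. Origin at its foot, 45 mm above the table; its top is 142 mm above the table. It can be pinched from above near its top, clear of all dishes.
- turntable (a joint): angle of the carousel's disc on its foot, rad, positive counterclockwise seen from above; 0 (or any whole turn) is where the square dish faces the card stand. It turns either way without stops in practice, with light friction (0.05 N m), and stays where it is left.
- half: one of the three cut pieces that share the steel tray; leave it in the tray. Origin at the centre of its underside, z up. A dome, 54 mm across, 30 mm high, flat side down.
- slice: one of the three cut pieces that share the steel tray; leave it in the tray. Origin at the centre of its underside, z up. A round slice, 56 mm across, 20 mm high, orange on top.
- stub: one of the three cut pieces that share the steel tray; leave it in the tray. Origin at the centre of its underside, z up. An upright stub, 42 mm across, 34 mm high, yellow on top.
- shaker: glass shaker with a steel cap, 44 mm across, 85 mm high, standing behind the tray and the carousel; leave it. Origin at the centre of its underside.
- bowl: white bowl, 90 mm across, 45 mm high, behind the tray; leave it. Origin at the centre of its underside.
- spoon: steel spoon lying on the table to the left of the carousel; leave it. x along its length.
- cup: paper cup, 72 mm across, 80 mm high, on the table to the left of the carousel; leave it. Origin at the centre of its underside.
Things that resemble listed ones, but are neither listed nor needed, are in the scene too. Leave any orange look-alike of the whole alone.

How it is judged:
By the outcome, as a careful person would: the job done as asked, in the order asked, and still so for the second after the job is handed in, while the arm keeps its last pose, push and grip.
It also fails if it takes over 53 s, if anything falls off the work surface, if the arm or the gripper's body presses on something with over 40 N, if the wrist force passes 120 N, or if a joint passes its speed limit or range.

ROBOT

A 6-joint arm with a two-finger parallel gripper is mounted at the origin on the work surface. World frame = base frame: x ahead of the robot, y to its left, z up, the work surface at z = 0. Lengths are in m, angles in rad, forces in N, time in s.
With the tool pointing down it reaches from about 0.3 to 0.775 m from the base axis. Payload 14.6 kg.
Tool frame: the origin (TCP) lies at the very end of the fingers, on their centre line; the grasp point (between the pads) lies 19 mm behind it; z points along the fingers, y is the line along which they close (so a half turn about z gives the same grasp; the last joint's range is limited). The gripper opens to 94 mm and grips with 3 to 60 N. Pads are 16 mm wide; open, the fingers measure 119 mm over their backs; the gripper's body (75 mm by 177 mm) begins 78 mm behind the grasp point.
Start: joints at [1.181, 0.3, 1.521, -0, 1.321, -0.067], TCP at [0.174, 0.522, 0.205] pointing down, gripper open.
Joint ranges: [-3.03, 3.03], [-0.79, 2.21], [0.23, 2.52], [-1.04, 4.18], [0, 3.07], [-2.55, 2.55]. Speed limits (rad/s): [2.22, 2.22, 2.57, 3.14, 3.14, 3.14].

INTERFACE

Orientations are given as [roll, pitch, yaw] about the fixed x, y, z axes, in that order (R = Rz(yaw) Ry(pitch) Rx(roll)).
In Python, from station import ctrl gives the robot as it stands.
- The arm moves only by the tool move_arm, never from a script. Its argument "increments" is a list of rows, each a list of 7 numbers: the opening, from 0 (shut) to 1 (fully open), then the shift along the tool's x, y, z in units of 50 mm (1.0 is 50 mm), then the turn, a rotation vector about the tool's x, y, z in rad. In form: [[claw, tx, ty, tz, rx, ry, rz], ...]. A call has 1 to 20 rows; each row shifts and turns the commanded pose from where the row before left it, along the tool's axes as they then stand; what a row does not reach is not made up. A row lasts 1/10 s, in which the tool goes at most 50 mm and 8.59 degrees, less where a joint would pass 70% of its speed; a pose out of reach is approached as far as the arm can. A call is refused whole if a number of a shift passes 1 or a number of a turn 0.15, either way. A call with a gripper value outside its range is refused whole. The fingers move at their own pace and stop on an object; "force" is the grip in N (left out, the last holds). Time passes only in rows, so rows that do not move let the fingers close. It gives the time, the measured TCP pose, the force, the opening and the grip force at its end, in the units of the state.
- ctrl.get_obs(): the state, without advancing time (a new reading comes with each control period).
- ctrl.camera(name): name is "scene" or "top"; returns a dict with "color" (480x640x3 uint8, blue, green, red), "K" (3x3 intrinsics, pixels), "distortion" ([k1, k2, p1, p2, k3] as OpenCV has them; the pictures are not rectified), "pose" (4x4, takes a point from camera to world coordinates). Camera axes: x right, y down, z forward; pixel columns grow to the right and rows downward; lengths in m; the calibration is good to about 2 mm. A picture is of the moment at which its call begins. There is no depth.
- ctrl.hand_in(): hands the job in; it is judged then, once.
Trained networks look in a picture, given as the dict that the camera call returned (one of the last four; its "shot" number tells which), for a name from the list of things; names that differ only in an ending like _2 or _b are one class to them, and where a whole thing is asked for, a point or a joint stands for the part that bears it (a point fixed in the world has none). Each returns a list of dicts, best first, with "conf" (0 to 1); they miss things now and then, are a little off and sometimes report something else, mostly with a low value. They report only what shows in the picture. A call takes as long as a camera call. They do not tell look-alikes from the thing itself.
- ctrl.cut_out(name, picture): "mask" (480x640 bool, what is visible of it) and "centre" ([row, column] in pixels, amid what is visible of it).
The state is a dict: "time_s": time; "qpos": joint angles; "joint_vel": joint speeds; "tau": joint torques, N m; "ee_pos": TCP position; "eef_rot": TCP orientation; "force": force on the tool from outside, world axes, zero at the start; "moment": the same for the moment, N m; "grip_width": finger opening in m; "grip_force": force on a finger pad.
Only numpy, scipy, OpenCV 4.12 (cv2) and the standard library are available. Lean on these libraries where they do the work, as an engineer would, in place of code of your own. Each camera call takes 0.05 s, during which the arm holds its last target. There are 200 camera calls.

## Working session

There is one attempt and no reset: what is moved stays moved. The work goes in short steps, Python scripts to look and compute and a tool call to move; the robot and the scene stay as the last step left them, time stands still between calls to the robot, and variables do not carry over. Pictures are saved under pics/ and viewed, at most 10 in all, crops included, and the job is handed in when it is done.

Besides the shell and the picture viewer there is one more tool, called after "Call:" in YAML: its name, and indented under it one key for each argument. move_arm: Moves the arm, as the interface text tells. Its arguments: {"type":"object","properties":{"increments":{"type":"array","items":{"type":"array","items":{"type":"number"}}},"force":{"type":"number"}},"required":["increments"]}

```bash
mkdir -p pics
cat > h.py <<'E'
import numpy as np, cv2
from station import ctrl
def ray(p,px):
    u=cv2.undistortPoints(np.array([[px]],float),np.array(p["K"]),np.array(p["distortion"]))[0,0]
    T=np.array(p["pose"]); return T[:3,3],T[:3,:3]@np.array([u[0],u[1],1])
def at(p,px,z):   # px=(col,row) -> world at height z
    o,d=ray(p,px); return o+d*(z-o[2])/d[2]
def proj(p,X):
    T=np.linalg.inv(np.array(p["pose"])); r=cv2.Rodrigues(T[:3,:3])[0]
    return cv2.projectPoints(np.array(X,float).reshape(-1,1,3),r,T[:3,3],np.array(p["K"]),np.array(p["distortion"]))[0][:,0]
E
python3 - <<'E'
from h import *
Z=dict(whole=.024,tray=.04,foot=.0,square_dish=.07,handle=.142,half=.02,slice=.024,stub=.038)
for n in("top","scene"):
    p=ctrl.camera(n); cv2.imwrite(f"pics/{n}1.png",p["color"]); print(n,np.round(p["pose"],3).tolist())
    for k,z in Z.items():
        for d in ctrl.cut_out(k,p)[:3]:
            c=d["centre"]; print(k,round(d["conf"],2),np.round(c),d["mask"].sum(),at(p,(c[1],c[0]),z).round(3))
print(ctrl.get_obs())
E
```

```text
top [[0.025, -0.993, 0.114, 0.386], [-1.0, -0.026, -0.012, -0.027], [0.015, -0.114, -0.993, 1.782], [0.0, 0.0, 0.0, 1.0]]
whole 0.78 [294. 408.] 347 [ 0.473 -0.293  0.024]
whole 0.63 [300. 466.] 293 [ 0.46  -0.468  0.024]
tray 0.65 [278. 411.] 7543 [ 0.52  -0.297  0.04 ]
foot 0.82 [259. 272.] 9052 [0.569 0.113 0.   ]
square_dish 0.62 [262. 273.] 8789 [0.554 0.105 0.07 ]
handle 0.59 [213. 278.] 53 [0.684 0.09  0.142]
half 0.57 [264. 403.] 246 [ 0.565 -0.278  0.02 ]
half 0.26 [180. 348.] 234 [ 0.814 -0.108  0.02 ]
slice 0.8 [239. 410.] 284 [ 0.638 -0.298  0.024]
stub 0.74 [320. 412.] 174 [ 0.398 -0.303  0.038]
scene [[0.542, 0.549, -0.637, 1.415], [0.84, -0.347, 0.416, -0.563], [0.007, -0.761, -0.649, 0.927], [0.0, 0.0, 0.0, 1.0]]
whole 0.75 [302. 103.] 643 [ 0.476 -0.475  0.024]
whole 0.69 [269. 193.] 570 [ 0.484 -0.285  0.024]
tray 0.85 [286. 195.] 11909 [ 0.55  -0.306  0.04 ]
tray 0.63 [153. 398.] 353 [0.384 0.347 0.04 ]
foot 0.7 [226. 369.] 9962 [0.548 0.135 0.   ]
square_dish 0.86 [225. 368.] 9557 [0.608 0.081 0.07 ]
handle 0.72 [238. 393.] 251 [0.735 0.047 0.142]
handle 0.47 [181
[... 188 characters left out ...]
251. 168.] 387 [ 0.419 -0.313  0.038]
{'time_s': 0.9, 'qpos': array([ 1.18139785e+00,  2.99912894e-01,  1.52097019e+00, -4.96626619e-06,
        1.32066481e+00, -6.65866625e-02]), 'joint_vel': array([ 0.00089531, -0.0001301 ,  0.00063331, -0.00045935,  0.00087369,
        0.00116212]), 'tau': array([-1.23458482e-03, -5.31665611e+01, -3.52912080e+01,  7.08183786e-02,
        2.12548196e-02, -8.09819130e-05]), 'ee_pos': array([0.17448052, 0.521603  , 0.20545113]), 'eef_rot': array([3.14154831e+00, 7.77930691e-06, 2.81878207e+00]), 'force': array([0.54695791, 0.57637422, 0.1208415 ]), 'moment': array([-0.00273399,  0.01605006,  0.02400396]), 'grip_force': 0.0, 'grip_width': 0.09417129158169488}
```

Run:
```python
import cv2
a=cv2.imread("pics/top1.png")[170:350,190:500]
cv2.imwrite("pics/top1c.png",cv2.resize(a,None,fx=2.5,fy=2.5,interpolation=cv2.INTER_CUBIC))
a=cv2.imread("pics/scene1.png")[120:380,60:500]
cv2.imwrite("pics/scene1c.png",cv2.resize(a,None,fx=1.8,fy=1.8,interpolation=cv2.INTER_CUBIC))
```

```text
(no output)
```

View pics/top1c.png

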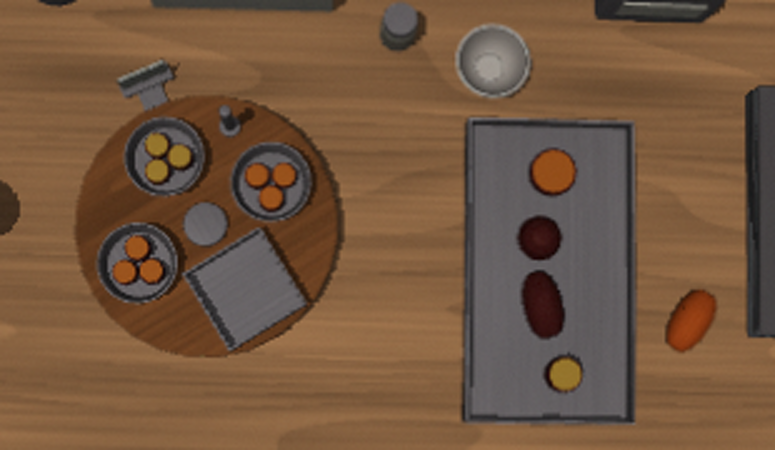

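View pics/scene1c.png

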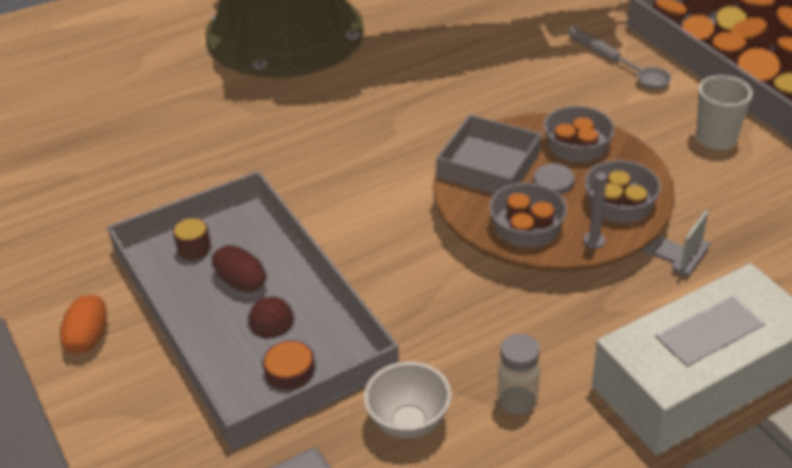

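The top view shows the red-brown whole at about pixel (407,292), with the stub below it and the half above. The square dish is at about (289,285), the handle at about (281,214) and the card at about (248,199). The other spindle, at (466,298), is orange and outside the tray, so it is the look-alike.

```bash
cat > m.py <<'E'
from h import *
from scipy.optimize import least_squares
def disc(p):
    d=ctrl.cut_out("square_dish",p)[0]; m=d["mask"].astype(np.uint8)
    c=max(cv2.findContours(m,0,cv2.CHAIN_APPROX_NONE)[0],key=cv2.contourArea)[:,0]
    P=np.array([at(p,x,.038)[:2] for x in c.astype(float)])
    f=lambda v:np.hypot(*(P-v[:2]).T)-v[2]
    r=least_squares(f,[*P.mean(0),.155],loss="soft_l1",f_scale=.002); return r.x
def whole(p,z=.022):
    out=[]
    for d in ctrl.cut_out("whole",p)[:3]:
        ys,xs=np.nonzero(d["mask"]); P=np.array([at(p,(x,y),z)[:2] for x,y in zip(xs,ys)])
        w,v=np.linalg.eigh(np.cov(P.T)); out.append((P.mean(0).round(4),round(np.degrees(np.arctan2(v[1,1],v[0,1]))%180,1),(4*w**.5).round(3),p["color"][d["mask"]].mean(0).round()))
    return out
E
python3 - <<'E'
from m import *
t=ctrl.camera("top"); s=ctrl.camera("scene")
for p in(t,s): print("disc",disc(p).round(4)); print(whole(p))
C=lambda x,y:(190+(x+.5)/2.5-.5,170+(y+.5)/2.5-.5)
S=lambda x,y:(60+(x+.5)/1.8-.5,120+(y+.5)/1.8-.5)
q=[at(t,C(*x),.07)[:2] for x in((262,228),(308,305),(232,350),(186,273))]; print("dish",np.round(q,3).tolist(),np.mean(q,0).round(4))
q=[at(s,S(*x),.07)[:2] for x in((472,117),(540,151),(504,193),(435,158))]; print("dishS",np.round(q,3).tolist(),np.mean(q,0).round(4))
print("card",[at(t,C(*x),.062)[:2].round(3) for x in((119,80),(172,61))])
print("cardS",[at(s,S(*x),.062)[:2].round(3) for x in((706,213),(684,243))])
print("handle",at(t,C(224,109),.142).round(3),at(s,S(601,175),.142).round(3),at(t,C(230,130),.045).round(3),at(s,S(594,240),.045).round(3))
print("hub",at(t,C(205,223),.045).round(3),at(s,S(554,178),.045).round(3))
c=t["color"][185:255,225:305]; cv2.imwrite("pics/c2.png",cv2.resize(c,None,fx=8,fy=8,interpolation=cv2.INTER_CUBIC))
E
```

```text
disc [0.5647 0.1112 0.153 ]
[(array([ 0.4834, -0.2863]), np.float64(15.4), array([0.045, 0.08 ]), array([18., 19., 50.])), (array([ 0.4671, -0.4684]), np.float64(145.2), array([0.049, 0.083]), array([ 18.,  54., 125.])), (array([ 0.7749, -0.2256]), np.float64(133.9), array([0.089, 0.091]), array([110., 116., 122.]))]
disc [0.5685 0.1095 0.1569]
[(array([ 0.4714, -0.467 ]), np.float64(154.6), array([0.05 , 0.091]), array([ 45.,  86., 161.])), (array([ 0.482 , -0.2867]), np.float64(7.5), array([0.054, 0.092]), array([46., 51., 83.]))]
dish [[0.559, 0.043], [0.472, -0.013], [0.419, 0.073], [0.505, 0.128]] [0.489  0.0578]
dishS [[0.429, 0.077], [0.537, 0.111], [0.582, 0.026], [0.478, -0.01]] [0.5062 0.0511]
card [array([0.73 , 0.216]), array([0.754, 0.155])]
cardS [array([0.735, 0.216]), array([0.762, 0.158])]
handle [0.684 0.086 0.142] [0.684 0.088 0.142] [0.677 0.085 0.045] [0.687 0.085 0.045]
hub [0.566 0.11  0.045] [0.567 0.113 0.045]
```

View pics/c2.png

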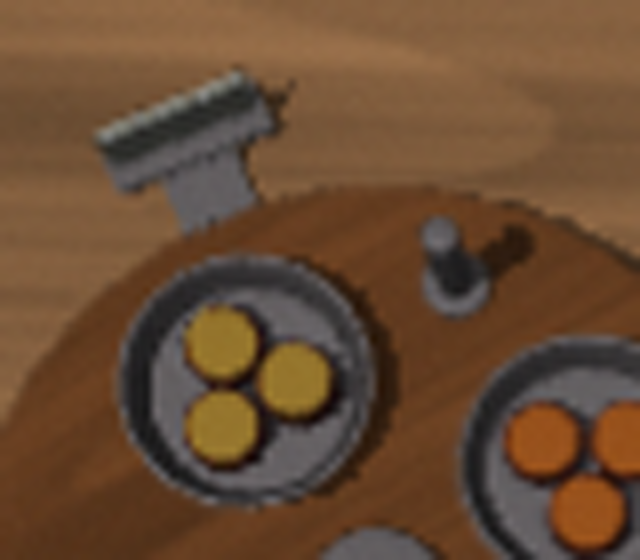

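```bash
cat > plan.py <<'E'
from h import *
from scipy.spatial.transform import Rotation as R
def plan(wps,step=.04,turn=.14):
    """wps: (claw,x,y,z,yaw_deg,[nmin]); prints rounded rows from the measured pose"""
    o=ctrl.get_obs(); p=np.array(o["ee_pos"]); yaw=o["eef_rot"][2]; rows=[]
    print("at",p.round(4),np.round(np.degrees(o["eef_rot"]),1),round(o["time_s"],2))
    for w in wps:
        c,q,y1=w[0],np.array(w[1:4]),np.radians(w[4]); p0=p.copy();y0=yaw; dy=y1-y0
        n=int(max(np.ceil(1.5*np.linalg.norm(q-p)/step/1.0),np.ceil(1.5*abs(dy)/turn),w[5] if len(w)>5 else 1))
        for i in range(1,n+1):
            s=i/n; s=s*s*(3-2*s)
            cs,sn=np.cos(yaw),np.sin(yaw); A=np.array([[cs,sn,0],[sn,-cs,0],[0,0,-1]])
            d=(A.T@(p0+s*(q-p0)-p)/.05).round(2); r=round(-(y0+s*dy-yaw),2)
            p=p+A@d*.05; yaw-=r; rows.append([c,*(float(v)+0 for v in d),0,0,r+0])
    for i in range(0,len(rows),20): print(str(rows[i:i+20]).replace(" ","").replace("0.0,","0,"))
    print(len(rows),"end",p.round(4),np.degrees(yaw).round(1))
E
python3 -c "
from plan import *
plan([(1,.42,.10,.2,90),(1,.483,-.2865,.16,14)])"
```

```text
at [0.1745 0.5216 0.2055] [180.   -0.  161.5] 1.2
[[1,-0.06,-0.05,0,0,0,np.float64(0.01)],[1,-0.17,-0.15,0,0,0,np.float64(0.03)],[1,-0.27,-0.22,0.01,0,0,np.float64(0.04)],[1,-0.37,-0.27,0,0,0,np.float64(0.06)],[1,-0.47,-0.31,0.01,0,0,np.float64(0.07)],[1,-0.55,-0.31,0.01,0,0,np.float64(0.08)],[1,-0.63,-0.29,0,0,0,np.float64(0.09)],[1,-0.69,-0.24,0.01,0,0,np.float64(0.1)],[1,-0.74,-0.19,0.01,0,0,np.float64(0.09)],[1,-0.76,-0.11,0.01,0,0,np.float64(0.1)],[1,-0.76,-0.04,0.01,0,0,np.float64(0.1)],[1,-0.74,0.04,0.01,0,0,np.float64(0.09)],[1,-0.68,0.09,0,0,0,np.float64(0.09)],[1,-0.62,0.15,0.01,0,0,np.float64(0.08)],[1,-0.53,0.17,0.01,0,0,np.float64(0.08)],[1,-0.43,0.17,0,0,0,np.float64(0.05)],[1,-0.32,0.15,0.01,0,0,np.float64(0.05)],[1,-0.19,0.11,0,0,0,np.float64(0.03)],[1,-0.07,0.03,0,0,0,np.float64(0.01)],[1,-0.1,0.02,0.01,0,0,np.float64(0.02)]]
[[1,-0.27,0.05,0.03,0,0,np.float64(0.04)],[1,-0.43,0.09,0.04,0,0,np.float64(0.08)],[1,-0.53,0.17,0.06,0,0,np.float64(0.09)],[1,-0.61,0.25,0.07,0,0,np.float64(0.11)],[1,-0.63,0.35,0.07,0,0,np.float64(0.13)],[1,-0.62,0.46,0.08,0,0,np.float64(0.13)],[1,-0.57,0.54,0.08,0,0,np.float64(0.13)],[1,-0.48,0.6,0.08,0,0,np.float64(0.13)],[1,-0.37,0.62,0.07,0,0,np.float64(0.12)],[1,-0.28,0.6,0.07,0,0,np.float64(0.11)],[1,-0.17,0.53,0.06,0,0,np.float64(0.1)],[1,-0.09,0.42,0.04,0,0,np.float64(0.07)],[1,-0.04,0.28,0.03,0,0,np.float64(0.05)],[1,-0.01,0.1,0.01,0,0,np.float64(0.01)]]
34 end [ 0.4832 -0.2864  0.16  ] 14.3
```

Call:
move_arm:
  increments:
    - [1, -0.06, -0.05, 0, 0, 0, 0.01]
    - [1, -0.17, -0.15, 0, 0, 0, 0.03]
    - [1, -0.27, -0.22, 0.01, 0, 0, 0.04]
    - [1, -0.37, -0.27, 0, 0, 0, 0.06]
    - [1, -0.47, -0.31, 0.01, 0, 0, 0.07]
    - [1, -0.55, -0.31, 0.01, 0, 0, 0.08]
    - [1, -0.63, -0.29, 0, 0, 0, 0.09]
    - [1, -0.69, -0.24, 0.01, 0, 0, 0.1]
    - [1, -0.74, -0.19, 0.01, 0, 0, 0.09]
    - [1, -0.76, -0.11, 0.01, 0, 0, 0.1]
    - [1, -0.76, -0.04, 0.01, 0, 0, 0.1]
    - [1, -0.74, 0.04, 0.01, 0, 0, 0.09]
    - [1, -0.68, 0.09, 0, 0, 0, 0.09]
    - [1, -0.62, 0.15, 0.01, 0, 0, 0.08]
    - [1, -0.53, 0.17, 0.01, 0, 0, 0.08]
    - [1, -0.43, 0.17, 0, 0, 0, 0.05]
    - [1, -0.32, 0.15, 0.01, 0, 0, 0.05]
    - [1, -0.19, 0.11, 0, 0, 0, 0.03]
    - [1, -0.07, 0.03, 0, 0, 0, 0.01]
    - [1, -0.1, 0.02, 0.01, 0, 0, 0.02]
  force: 20

```text
time_s: 3.2
ee_pos: [0.4206, 0.095, 0.1995]
eef_rot: [3.142, -0.0, 1.548]
force: [-0.2, -0.1, -0.4]
grip_width: 0.0938
grip_force: 0.0
```

Call:
move_arm:
  increments:
    - [1, -0.27, 0.05, 0.03, 0, 0, 0.04]
    - [1, -0.43, 0.09, 0.04, 0, 0, 0.08]
    - [1, -0.53, 0.17, 0.06, 0, 0, 0.09]
    - [1, -0.61, 0.25, 0.07, 0, 0, 0.11]
    - [1, -0.63, 0.35, 0.07, 0, 0, 0.13]
    - [1, -0.62, 0.46, 0.08, 0, 0, 0.13]
    - [1, -0.57, 0.54, 0.08, 0, 0, 0.13]
    - [1, -0.48, 0.6, 0.08, 0, 0, 0.13]
    - [1, -0.37, 0.62, 0.07, 0, 0, 0.12]
    - [1, -0.28, 0.6, 0.07, 0, 0, 0.11]
    - [1, -0.17, 0.53, 0.06, 0, 0, 0.1]
    - [1, -0.09, 0.42, 0.04, 0, 0, 0.07]
    - [1, -0.04, 0.28, 0.03, 0, 0, 0.05]
    - [1, -0.01, 0.1, 0.01, 0, 0, 0.01]
    - [1, 0, 0, 0, 0, 0, 0]

```text
time_s: 4.7
ee_pos: [0.4831, -0.2861, 0.1597]
eef_rot: [-3.141, 0.0, 0.25]
force: [0.3, 0.0, 0.8]
grip_width: 0.0939
grip_force: 0.0
```

```bash
python3 -c "
from plan import *
p=ctrl.camera('scene'); cv2.imwrite('pics/s3.png',cv2.resize(p['color'][130:400,60:380],None,fx=2,fy=2))
plan([(1,.483,-.2865,.04,14),(1,.483,-.2865,.008,14)])"
```

```text
at [ 0.4832 -0.2857  0.1599] [-180.     0.    14.3] 4.75
[[1,0,0,0.25,0,0,np.float64(0.0)],[1,0,0.01,0.59,0,0,np.float64(0.0)],[1,0,0,0.71,0,0,np.float64(0.0)],[1,-0.01,0,0.6,0,0,np.float64(0.01)],[1,0,0,0.25,0,0,np.float64(0.0)],[1,0,0,0.32,0,0,np.float64(0.0)],[1,0,0,0.32,0,0,np.float64(0.0)]]
7 end [ 0.4828 -0.2863  0.0079] 13.8
```

View pics/s3.png

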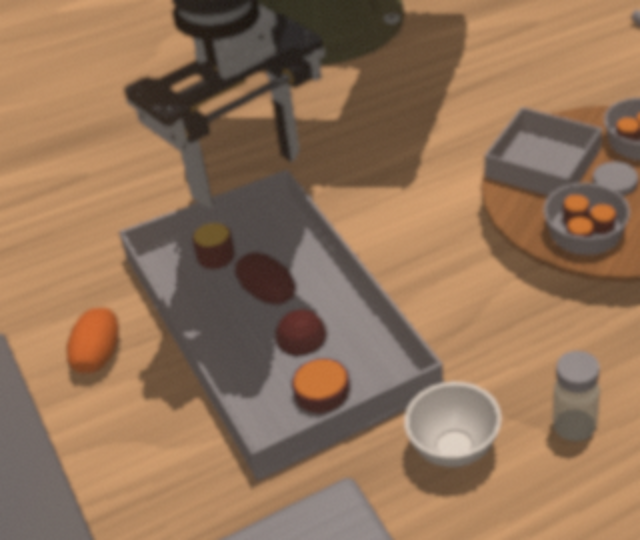

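The fingers, with tips at about (203,197) and (290,157) in this crop, straddle the whole at about (265,278) along its width. I'll go down and close.

Call:
move_arm:
  increments:
    - [1, 0, 0, 0.25, 0, 0, 0]
    - [1, 0, 0.01, 0.6, 0, 0, 0]
    - [1, 0, 0, 0.7, 0, 0, 0]
    - [1, 0, 0, 0.6, 0, 0, 0]
    - [1, 0, 0, 0.35, 0, 0, 0]
    - [1, 0, 0, 0.3, 0, 0, 0]
    - [1, 0, 0, 0.2, 0, 0, 0]
    - [1, 0, 0, 0, 0, 0, 0]
    - [0, 0, 0, 0, 0, 0, 0]
    - [0, 0, 0, 0, 0, 0, 0]
    - [0, 0, 0, 0, 0, 0, 0]
    - [0, 0, 0, 0, 0, 0, 0]
    - [0, 0, 0, 0, 0, 0, 0]
    - [0, 0, 0, 0, 0, 0, 0]
    - [0, 0, 0, 0, 0, 0, 0]
    - [0, 0, 0, 0, 0, 0, 0]
  force: 20

```text
time_s: 6.35
ee_pos: [0.4833, -0.2869, 0.01]
eef_rot: [3.142, -0.0, 0.249]
force: [-0.4, -0.3, 0.4]
grip_width: 0.0456
grip_force: 20.0
```

Call:
move_arm:
  increments:
    - [0, 0, 0, 0, 0, 0, 0]
    - [0, 0, 0, 0, 0, 0, 0]
    - [0, 0, 0, -0.2, 0, 0, 0]
    - [0, 0, 0, -0.4, 0, 0, 0]
    - [0, 0, 0, -0.6, 0, 0, 0]
    - [0, 0, 0, -0.6, 0, 0, 0]
    - [0, 0, 0, -0.6, 0, 0, 0]
    - [0, 0, 0, -0.6, 0, 0, 0]
    - [0, 0, 0, -0.4, 0, 0, 0]
    - [0, 0, 0, -0.2, 0, 0, 0]

```text
time_s: 7.35
ee_pos: [0.4836, -0.2871, 0.1924]
eef_rot: [3.14, -0.002, 0.249]
force: [-0.0, -0.9, -1.5]
grip_width: 0.0454
grip_force: 20.0
```

```bash
python3 -c "
from plan import *
p=ctrl.camera('scene'); cv2.imwrite('pics/s4.png',cv2.resize(p['color'][130:400,60:380],None,fx=2,fy=2))
plan([(0,.4914,.060,.19,34)])"
```

```text
at [ 0.4838 -0.2872  0.1929] [ 1.799e+02 -1.000e-01  1.430e+01] 7.4
[[0,0.03,-0.1,0,0,0,np.float64(-0.01)],[0,0.08,-0.27,0,0,0,np.float64(-0.01)],[0,0.12,-0.42,0.01,0,0,np.float64(-0.02)],[0,0.17,-0.53,0,0,0,np.float64(-0.03)],[0,0.22,-0.61,0.01,0,0,np.float64(-0.03)],[0,0.25,-0.66,0,0,0,np.float64(-0.04)],[0,0.3,-0.68,0.01,0,0,np.float64(-0.03)],[0,0.31,-0.66,0.01,0,0,np.float64(-0.04)],[0,0.33,-0.63,0,0,0,np.float64(-0.03)],[0,0.32,-0.57,0.01,0,0,np.float64(-0.04)],[0,0.29,-0.47,0,0,0,np.float64(-0.02)],[0,0.24,-0.37,0,0,0,np.float64(-0.03)],[0,0.16,-0.23,0.01,0,0,np.float64(-0.01)],[0,0.05,-0.09,0,0,0,np.float64(0.0)]]
14 end [0.4911 0.0601 0.1899] 33.7
```

View pics/s4.png

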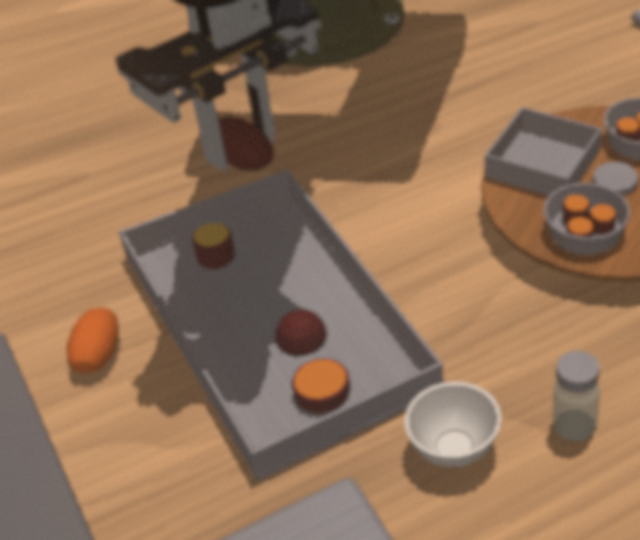

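The whole is held in the fingers at about (245,142), and the three cut pieces are still in the tray.

Call:
move_arm:
  increments:
    - [0, 0.03, -0.1, 0, 0, 0, -0.01]
    - [0, 0.08, -0.27, 0, 0, 0, -0.01]
    - [0, 0.12, -0.42, 0.01, 0, 0, -0.02]
    - [0, 0.17, -0.53, 0, 0, 0, -0.03]
    - [0, 0.22, -0.61, 0.01, 0, 0, -0.03]
    - [0, 0.25, -0.66, 0, 0, 0, -0.04]
    - [0, 0.3, -0.68, 0.01, 0, 0, -0.03]
    - [0, 0.31, -0.66, 0.01, 0, 0, -0.04]
    - [0, 0.33, -0.63, 0, 0, 0, -0.03]
    - [0, 0.32, -0.57, 0.01, 0, 0, -0.04]
    - [0, 0.29, -0.47, 0, 0, 0, -0.02]
    - [0, 0.24, -0.37, 0, 0, 0, -0.03]
    - [0, 0.16, -0.23, 0.01, 0, 0, -0.01]
    - [0, 0.05, -0.09, 0, 0, 0, 0]
    - [0, 0, 0, 0.3, 0, 0, 0]
    - [0, 0, 0, 0.5, 0, 0, 0]
    - [0, 0, 0, 0.4, 0, 0, 0]
    - [0, 0, 0, 0.2, 0, 0, 0]
    - [0, 0, 0, 0, 0, 0, 0]

```text
time_s: 9.3
ee_pos: [0.49, 0.06, 0.1158]
eef_rot: [-3.14, 0.002, 0.588]
force: [0.2, 0.5, -1.5]
grip_width: 0.0453
grip_force: 20.0
```

```bash
python3 -c "
from plan import *
p=ctrl.camera('scene'); a=cv2.resize(p['color'][130:290,270:460],None,fx=3,fy=3)
t=ctrl.camera('top'); b=cv2.resize(t['color'][230:330,240:340],None,fx=3,fy=3)
im=np.zeros((480+0,870,3),np.uint8); im[:480,:570]=a; im[:300,570:]=b; cv2.imwrite('pics/s5.png',cv2.resize(im,(798,440)))
plan([(0,.4914,.060,.048,34)])"
```

```text
at [0.4909 0.0602 0.1176] [180.   -0.   33.7] 9.4
[[0,0,0,0.36,0,0,np.float64(0.0)],[0,0,0.01,0.67,0,0,np.float64(0.0)],[0,0.01,0,0.36,0,0,np.float64(-0.01)]]
3 end [0.4916 0.06   0.0481] 34.3
```

View pics/s5.png

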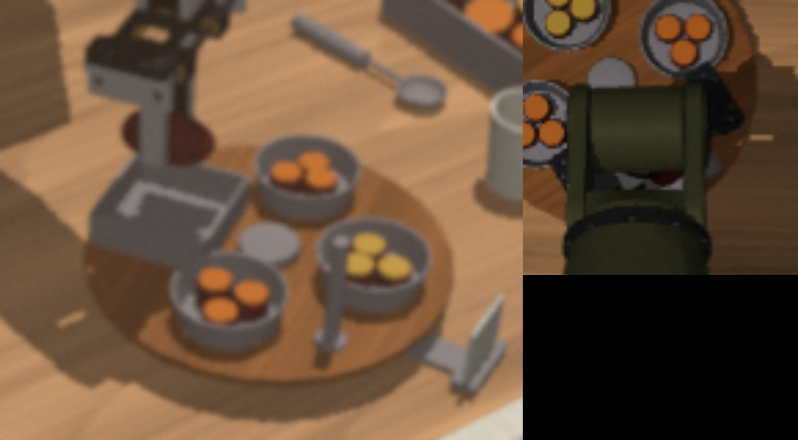

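In the scene view the whole (about 168,137) is above the square dish (about 170,208) and its length runs parallel to the dish sides. I'll lower it and open partway.

Call:
move_arm:
  increments:
    - [0, 0, 0, 0.3, 0, 0, 0]
    - [0, 0.01, 0.01, 0.4, 0, 0, 0]
    - [0, 0, 0, 0.3, 0, 0, 0]
    - [0, 0, 0, 0.2, 0, 0, 0]
    - [0, 0, 0, 0.1, 0, 0, 0]
    - [0, 0, 0, 0.05, 0, 0, 0]
    - [0, 0, 0, 0.03, 0, 0, 0]
    - [0, 0, 0, 0, 0, 0, 0]
    - [0, 0, 0, 0, 0, 0, 0]

```text
time_s: 10.3
ee_pos: [0.4916, 0.0603, 0.0484]
eef_rot: [3.141, -0.001, 0.589]
force: [0.0, 0.4, -1.0]
grip_width: 0.0457
grip_force: 20.0
```

Call:
move_arm:
  increments:
    - [0, 0, 0, 0.03, 0, 0, 0]
    - [0, 0, 0, 0, 0, 0, 0]
    - [0.55, 0, 0, 0, 0, 0, 0]
    - [0.6, 0, 0, 0, 0, 0, 0]
    - [0.64, 0, 0, 0, 0, 0, 0]
    - [0.64, 0, 0, 0, 0, 0, 0]
    - [0.64, 0, 0, -0.2, 0, 0, 0]
    - [0.64, 0, 0, -0.4, 0, 0, 0]
    - [0.64, 0, 0, -0.7, 0, 0, 0]
    - [0.64, 0, 0, -0.8, 0, 0, 0]
    - [0.64, 0, 0, -0.8, 0, 0, 0]
    - [0.64, 0, 0, -0.6, 0, 0, 0]
    - [0.64, 0, 0, -0.2, 0, 0, 0]

```text
time_s: 11.6
ee_pos: [0.4921, 0.0603, 0.2352]
eef_rot: [3.139, -0.004, 0.589]
force: [-0.4, -0.2, 0.3]
grip_width: 0.0603
grip_force: 0.0
```

```bash
python3 -c "
from plan import *
p=ctrl.camera('scene'); a=cv2.resize(p['color'][130:290,270:460],None,fx=3,fy=3); cv2.imwrite('pics/s6.png',a)
for d in ctrl.cut_out('handle',p)[:2]: print(d['conf'],d['centre'])
print(proj(p,[[.684,.087,.142],[.684,.087,.045]]))
plan([(.64,.684,.087,.2,-22)])"
```

```text
0.75 [237.4, 392.2]
[[393.30777057 217.00392911]
 [389.59516455 251.85584215]]
at [0.4916 0.0603 0.2326] [ 1.799e+02 -1.000e-01  3.370e+01] 11.7
[[0.64,0.08,0.04,0.02,0,0,np.float64(0.02)],[0.64,0.23,0.1,0.04,0,0,np.float64(0.06)],[0.64,0.34,0.14,0.06,0,0,np.float64(0.1)],[0.64,0.44,0.12,0.08,0,0,np.float64(0.11)],[0.64,0.51,0.08,0.08,0,0,np.float64(0.13)],[0.64,0.53,0.02,0.09,0,0,np.float64(0.13)],[0.64,0.5,-0.05,0.09,0,0,np.float64(0.13)],[0.64,0.45,-0.11,0.07,0,0,np.float64(0.12)],[0.64,0.35,-0.12,0.07,0,0,np.float64(0.09)],[0.64,0.22,-0.11,0.04,0,0,np.float64(0.06)],[0.64,0.08,-0.04,0.01,0,0,np.float64(0.02)]]
11 end [0.6838 0.0869 0.2001] -21.8
```

View pics/s6.png

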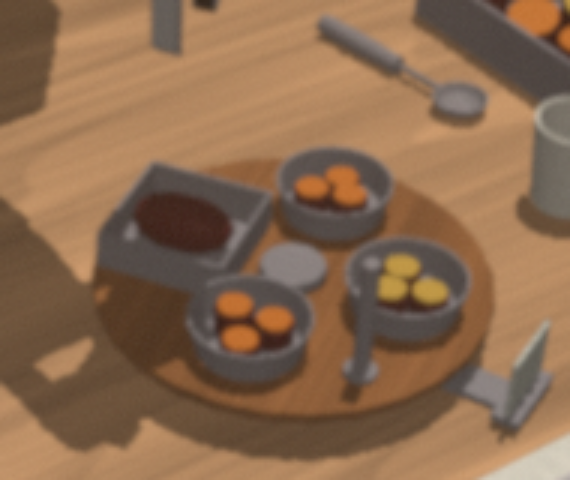

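The whole lies level in the square dish at about (183,222). The handle top at (373,265) matches my estimate to within about 1 px. Next is the handle.

Call:
move_arm:
  increments:
    - [0.64, 0.08, 0.04, 0.02, 0, 0, 0.02]
    - [0.64, 0.23, 0.1, 0.04, 0, 0, 0.06]
    - [0.64, 0.34, 0.14, 0.06, 0, 0, 0.1]
    - [0.64, 0.44, 0.12, 0.08, 0, 0, 0.11]
    - [0.64, 0.51, 0.08, 0.08, 0, 0, 0.13]
    - [0.64, 0.53, 0.02, 0.09, 0, 0, 0.13]
    - [0.64, 0.5, -0.05, 0.09, 0, 0, 0.13]
    - [0.64, 0.45, -0.11, 0.07, 0, 0, 0.12]
    - [0.64, 0.35, -0.12, 0.07, 0, 0, 0.09]
    - [0.64, 0.22, -0.11, 0.04, 0, 0, 0.06]
    - [0.64, 0.08, -0.04, 0.01, 0, 0, 0.02]
    - [0.64, 0, 0, 0.2, 0, 0, 0]
    - [0.64, 0, 0, 0.5, 0, 0, 0]
    - [0.64, 0, 0, 0.5, 0, 0, 0]
    - [0.64, 0, 0, 0.4, 0, 0, 0]
    - [0.64, 0, 0, 0.2, 0, 0, 0]
    - [0.64, 0, 0, 0, 0, 0, 0]

```text
time_s: 13.4
ee_pos: [0.6826, 0.0868, 0.1072]
eef_rot: [3.14, 0.003, -0.381]
force: [0.6, 0.3, 0.9]
grip_width: 0.0604
grip_force: 0.0
```

Call:
move_arm:
  increments:
    - [0.5, 0, 0, 0, 0, 0, 0]
    - [0.4, 0, 0, 0, 0, 0, 0]
    - [0.3, 0, 0, 0, 0, 0, 0]
    - [0.22, 0, 0, 0, 0, 0, 0]
    - [0.15, 0, 0, 0, 0, 0, 0]
    - [0.1, 0, 0, 0, 0, 0, 0]
    - [0, 0, 0, 0, 0, 0, 0]
    - [0, 0, 0, 0, 0, 0, 0]
    - [0, 0, 0, 0, 0, 0, 0]
    - [0, 0, 0, 0, 0, 0, 0]
  force: 20

```text
time_s: 14.4
ee_pos: [0.6836, 0.0869, 0.109]
eef_rot: [-3.142, -0.0, -0.381]
force: [0.1, -0.3, 1.4]
grip_width: 0.0136
grip_force: 20.0
```

```bash
cat > arc.py <<'E'
from plan import *
import sys
cx,cy,target,n=.566,.1105,float(sys.argv[1]),int(sys.argv[2])
o=ctrl.get_obs(); p=np.array(o["ee_pos"]);yaw=o["eef_rot"][2]
print(p.round(4),round(np.degrees(yaw),2),o["force"].round(1),o["grip_width"],round(o["time_s"],2))
v=p[:2]-[cx,cy]; a0=np.degrees(np.arctan2(v[1],v[0])); print("rad",np.hypot(*v),"ang",a0)
r0=float(np.hypot(*v)) if len(sys.argv)<4 else float(sys.argv[3])
q=p.copy(); rows=[]; A=np.array([[np.cos(yaw),np.sin(yaw)],[np.sin(yaw),-np.cos(yaw)]])
for i in range(1,n+1):
    s=i/n; s=s*s*(3-2*s); a=np.radians(a0+s*(target-a0)); g=np.array([cx,cy])+r0*np.array([np.cos(a),np.sin(a)])
    d=(A.T@(g-q[:2])/.05).round(2); q[:2]+=A@d*.05; rows.append([0,float(d[0]),float(d[1]),0,0,0,0])
for i in range(0,n,20): print(str(rows[i:i+20]).replace(" ","").replace("0.0,","0,"))
print(q)
E
python3 arc.py 158 36
```

```text
[0.6836 0.0869 0.109 ] -21.84 [ 0.1 -0.3  1.4] 0.01362459199540639 14.4
rad 0.1199771778335297 ang -11.361729127345782
[[0,-0,-0.02,0,0,0,0],[0,-0.01,-0.04,0,0,0,0],[0,-0.02,-0.08,0,0,0,0],[0,-0.03,-0.1,0,0,0,0],[0,-0.04,-0.12,0,0,0,0],[0,-0.05,-0.14,0,0,0,0],[0,-0.08,-0.16,0,0,0,0],[0,-0.09,-0.17,0,0,0,0],[0,-0.12,-0.18,0,0,0,0],[0,-0.15,-0.17,0,0,0,0],[0,-0.17,-0.17,0,0,0,0],[0,-0.2,-0.16,0,0,0,0],[0,-0.23,-0.15,0,0,0,0],[0,-0.25,-0.12,0,0,0,0],[0,-0.27,-0.09,0,0,0,0],[0,-0.28,-0.06,0,0,0,0],[0,-0.29,-0.03,0,0,0,0],[0,-0.3,0.01,0,0,0,0],[0,-0.29,0.04,0,0,0,0],[0,-0.28,0.08,0,0,0,0]]
[[0,-0.27,0.11,0,0,0,0],[0,-0.24,0.14,0,0,0,0],[0,-0.23,0.17,0,0,0,0],[0,-0.19,0.18,0,0,0,0],[0,-0.17,0.19,0,0,0,0],[0,-0.14,0.2,0,0,0,0],[0,-0.11,0.2,0,0,0,0],[0,-0.09,0.2,0,0,0,0],[0,-0.07,0.18,0,0,0,0],[0,-0.04,0.17,0,0,0,0],[0,-0.03,0.15,0,0,0,0],[0,-0.02,0.13,0,0,0,0],[0,-0,0.1,0,0,0,0],[0,-0.01,0.08,0,0,0,0],[0,0,0.04,0,0,0,0],[0,0,0.02,0,0,0,0]]
[0.45471158 0.15545317 0.10903442]
```

Call:
move_arm:
  increments:
    - [0, 0, -0.02, 0, 0, 0, 0]
    - [0, -0.01, -0.04, 0, 0, 0, 0]
    - [0, -0.02, -0.08, 0, 0, 0, 0]
    - [0, -0.03, -0.1, 0, 0, 0, 0]
    - [0, -0.04, -0.12, 0, 0, 0, 0]
    - [0, -0.05, -0.14, 0, 0, 0, 0]
    - [0, -0.08, -0.16, 0, 0, 0, 0]
    - [0, -0.09, -0.17, 0, 0, 0, 0]
    - [0, -0.12, -0.18, 0, 0, 0, 0]
    - [0, -0.15, -0.17, 0, 0, 0, 0]
    - [0, -0.17, -0.17, 0, 0, 0, 0]
    - [0, -0.2, -0.16, 0, 0, 0, 0]
    - [0, -0.23, -0.15, 0, 0, 0, 0]
    - [0, -0.25, -0.12, 0, 0, 0, 0]
    - [0, -0.27, -0.09, 0, 0, 0, 0]
    - [0, -0.28, -0.06, 0, 0, 0, 0]
    - [0, -0.29, -0.03, 0, 0, 0, 0]
    - [0, -0.3, 0.01, 0, 0, 0, 0]
    - [0, -0.29, 0.04, 0, 0, 0, 0]
    - [0, -0.28, 0.08, 0, 0, 0, 0]

```text
time_s: 16.4
ee_pos: [0.5704, 0.2322, 0.109]
eef_rot: [-3.14, 0.001, -0.38]
force: [-0.3, 3.3, 2.0]
grip_width: 0.0138
grip_force: 20.0
```

Call:
move_arm:
  increments:
    - [0, -0.27, 0.11, 0, 0, 0, 0]
    - [0, -0.24, 0.14, 0, 0, 0, 0]
    - [0, -0.23, 0.17, 0, 0, 0, 0]
    - [0, -0.19, 0.18, 0, 0, 0, 0]
    - [0, -0.17, 0.19, 0, 0, 0, 0]
    - [0, -0.14, 0.2, 0, 0, 0, 0]
    - [0, -0.11, 0.2, 0, 0, 0, 0]
    - [0, -0.09, 0.2, 0, 0, 0, 0]
    - [0, -0.07, 0.18, 0, 0, 0, 0]
    - [0, -0.04, 0.17, 0, 0, 0, 0]
    - [0, -0.03, 0.15, 0, 0, 0, 0]
    - [0, -0.02, 0.13, 0, 0, 0, 0]
    - [0, 0, 0.1, 0, 0, 0, 0]
    - [0, -0.01, 0.08, 0, 0, 0, 0]
    - [0, 0, 0.04, 0, 0, 0, 0]
    - [0, 0, 0.02, 0, 0, 0, 0]
    - [0, 0, 0, 0, 0, 0, 0]
    - [0, 0, 0, 0, 0, 0, 0]

```text
time_s: 18.2
ee_pos: [0.4545, 0.1553, 0.109]
eef_rot: [3.141, 0.0, -0.381]
force: [-5.7, 0.6, 4.7]
grip_width: 0.0136
grip_force: 20.0
```

```bash
python3 -c "
from plan import *
o=ctrl.get_obs(); print(o['ee_pos'],o['force'],o['grip_width'],o['grip_force'])
t=ctrl.camera('top'); cv2.imwrite('pics/t7.png',cv2.resize(t['color'][180:280,215:335],None,fx=6,fy=6,interpolation=cv2.INTER_CUBIC))
s=ctrl.camera('scene'); cv2.imwrite('pics/s7.png',cv2.resize(s['color'][150:290,290:470],None,fx=4,fy=4,interpolation=cv2.INTER_CUBIC))
"
```

```text
[0.45452805 0.15532629 0.10895909] [-5.72458025  0.58748688  4.67291785] 0.013557432140202053 20.000646114349365
```

View pics/t7.png

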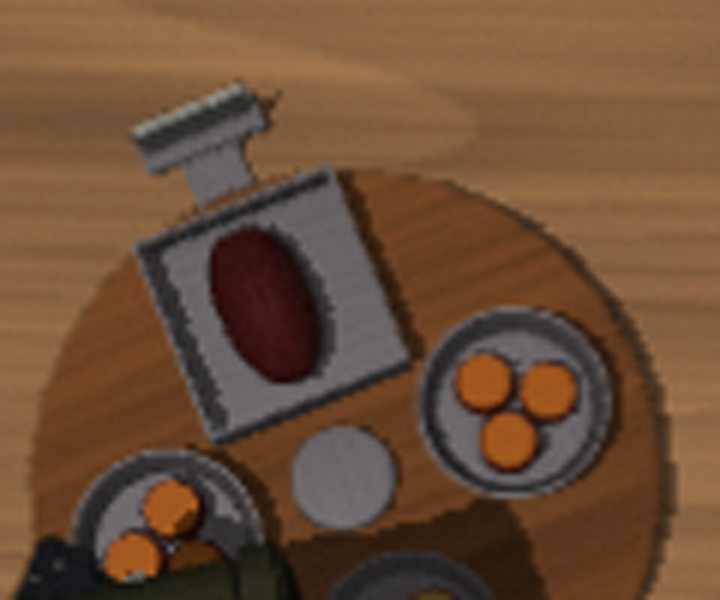

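View pics/s7.png

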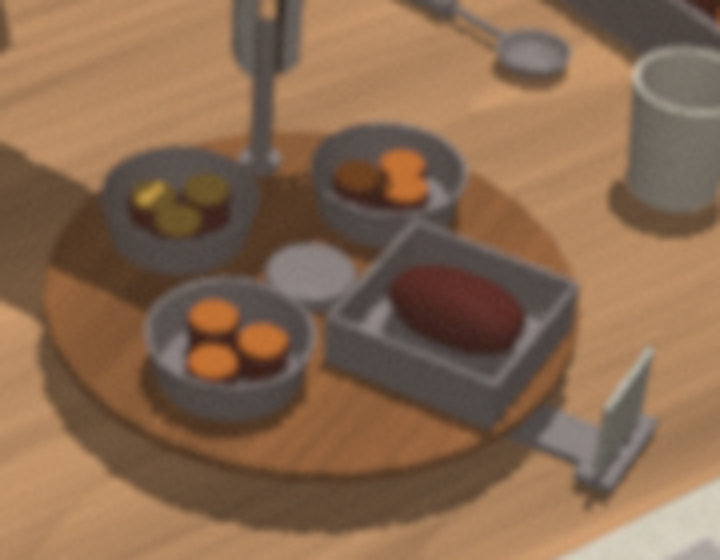

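The square dish, with the whole in it, now faces the card. Next I'll compare the dish and card angles from the corner pixels.

```bash
python3 -c "
from plan import *
t=ctrl.camera('top'); s=ctrl.camera('scene')
T=lambda x,y:(215+(x+.5)/6-.5,180+(y+.5)/6-.5); S=lambda x,y:(290+(x+.5)/4-.5,150+(y+.5)/4-.5)
ang=lambda a,b:np.degrees(np.arctan2(*(b-a)[1::-1]))
for n,p,f,cs,card,hub in(('top',t,T,((137,247),(330,170),(412,362),(220,440)),((133,130),(240,85)),(344,477)),('scene',s,S,((497,385),(578,290),(415,222),(327,318)),((650,348),(603,408)),(310,275))):
  c=np.array([at(p,f(*x),.07)[:2] for x in cs]); k=np.array([at(p,f(*x),.062)[:2] for x in card]); h=at(p,f(*hub),.045)[:2]
  print(n,'sides',[round((ang(c[i],c[(i+1)%4])+45)%90-45,1) for i in range(4)],'centre',c.mean(0).round(4),'hub',h.round(4),'hub>dish',ang(h,c.mean(0)).round(1),'hub>card',ang(h,k.mean(0)).round(1),'ax>card',ang(np.array([.566,.1105]),k.mean(0)).round(1),ang(np.array([.566,.1105]),c.mean(0)).round(1),'card edge',round((ang(k[0],k[1])+45)%90-45,1))
"
```

```text
top sides [np.float64(23.5), np.float64(24.9), np.float64(23.8), np.float64(25.4)] centre [0.6457 0.1444] hub [0.5655 0.1098] hub>dish 23.3 hub>card 24.9 ax>card 24.8 23.0 card edge 24.6
scene sides [np.float64(23.0), np.float64(21.8), np.float64(24.2), np.float64(25.2)] centre [0.6511 0.1473] hub [0.5654 0.1132] hub>dish 21.7 hub>card 24.1 ax>card 24.9 23.4 card edge 23.3
```

The card bears about 24.6° from the axis and the dish about 23.4°. I'll trim by about 1.2°, which is 2.5 mm at the handle, and hold.

Call:
move_arm:
  increments:
    - [0, 0, 0.02, 0, 0, 0, 0]
    - [0, 0, 0.02, 0, 0, 0, 0]
    - [0, 0, 0.01, 0, 0, 0, 0]
    - [0, 0, 0, 0, 0, 0, 0]
    - [0, 0, 0, 0, 0, 0, 0]
    - [0, 0, 0, 0, 0, 0, 0]
    - [0, 0, 0, 0, 0, 0, 0]

```text
time_s: 19.1
ee_pos: [0.4537, 0.1531, 0.1089]
eef_rot: [3.141, 0.0, -0.381]
force: [-4.3, 0.9, 4.7]
grip_width: 0.0133
grip_force: 20.0
```

```bash
python3 -c "
from plan import *
t=ctrl.camera('top'); cv2.imwrite('pics/t8.png',cv2.resize(t['color'][185:265,225:305],None,fx=7.5,fy=7.5,interpolation=cv2.INTER_CUBIC))
# predicted dish rim and card for 24.6 deg
"
```

```text
(no output)
```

View pics/t8.png

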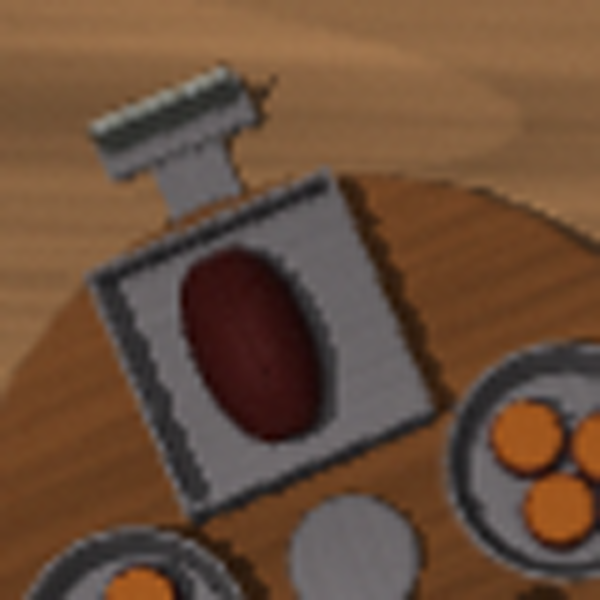

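After the trim, the line from the hub to the dish's outer edge middle (210,225) and to the card's middle (157,102) is 23.8° and 23.7° in the image. The dish edge and card edge slopes are 23.8° and 23.4°, so the dish is square to the card. I'll hand in.

```bash
python3 -c "
from station import ctrl
print(ctrl.hand_in())"
```

```text
the job is handed in; nothing more can be done
None
```

The job is handed in at about 19 s on the robot's clock: the whole sweet potato lies in the square dish, the dish faces the card to within about half a degree by the last picture, and the gripper still holds the handle.

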